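Drive home the locking wedge of a damper clamp

ROBOT

A 6-joint arm with a two-finger parallel gripper is mounted at the origin on the work surface. World frame = base frame: x ahead of the robot, y to its left, z up, the work surface at z = 0. Lengths are in m, angles in degrees, forces in N, time in s.
With the tool pointing down it reaches from about 0.3 to 0.75 m from the base axis. Payload 8.5 kg.
Tool frame: the origin (TCP) lies on the centre line of the jaws, within the pads' length; the fingertips stand 19 mm ahead of it and the grasp point (between the pads) is the TCP (env.tcp_to_tips is the z of the fingertips in the tool frame, in m); z points along the fingers, y is the line along which they close (so a half turn about z gives the same grasp; the last joint's range is limited). The gripper opens to 85 mm and grips with 20 to 120 N. Pads are 22 mm wide; open, the fingers measure 114 mm over their backs; the gripper's body (76 mm by 85 mm) begins 54 mm behind the grasp point. The pads swing forward as they close: fully open they stand 13 mm farther back than shut.
Start: joints at [-86.419, 21.807, 74.336, -0, 83.858, -12.336], TCP at [0.151, -0.529, 0.25] pointing down, gripper open.
Joint ranges: [-178.18, 178.18], [-50.72, 133.34], [12.68, 142.11], [-81.47, 261.47], [9.98, 163.14], [-165.26, 165.26]. Speed limits (degrees/s): [136.94, 136.94, 180, 180, 180, 180].

INTERFACE

Orientations are given as a 3x3 rotation matrix whose columns are the frame's x, y, z axes.
In Python, from rig import env gives the robot as it stands.
- The arm moves only by the tool servo_tool, never from a script. Its argument "steps" is a list of rows, each an object of numbers: "tx", "ty", "tz": the shift along the world's x, y, z in cm; "yaw": the turn about the world's z in degrees; "claw": the finger opening in cm, from 0 to 8.54. In form: [{"tx": .., "ty": .., "tz": .., "yaw": .., "claw": ..}, ...]. A call has 1 to 20 rows; each row shifts and turns the commanded pose from where the row before left it; what a row does not reach is not made up. A row lasts 1/10 s, in which the tool goes at most 50 mm and 8.59 degrees, less where a joint would pass 70% of its speed; a pose out of reach is approached as far as the arm can. A call with a gripper value outside its range is refused whole. The fingers move at their own pace and stop on an object; "newtons" is the grip in N (left out, the last holds). Time passes only in rows, so rows that do not move let the fingers close. It gives the time, the measured TCP pose, the force, the opening and the grip force at its end, in the units of the state.
- env.observe(): the state, without advancing time (a new reading comes with each control period).
- env.get_image(name): name is "scene" or "side" or "wrist"; returns (picture, depth): 400x640x3 uint8, red, green, blue; 400x640 float32, m along the optical axis (not along the pixel's ray), 0 where there is no reading.
- env.camera_model(name): a dict with "fovy" (degrees; the focal length in pixels is half the picture's height over the tangent of half this angle, whatever the lens; pixels are square), "cx", "cy" (the principal point, pixels), "T" (4x4, takes a point from camera to world coordinates). Camera axes: x right, y down, z forward; pixel columns grow to the right and rows downward; lengths in m; the calibration is good to about 2 mm. A picture is of the moment at which its call begins: read the wrist's pose just before it. camera_model takes no time and is no camera call; for the wrist camera it gives the pose at the moment of the call.
- env.close_job(): hands the job in; it is judged then, once.
The state is a dict: "time_s": time; "q": joint angles; "qvel": joint speeds; "joint_efforts": joint torques, N m; "position": TCP position; "tool_rot": TCP orientation; "ft_force": force on the tool from outside, world axes, zero at the start; "wrist_torque": the same for the moment, N m; "grip_width": finger opening in m; "gripper_force": force on a finger pad.
Only numpy, scipy, OpenCV 4.12 (cv2) and the standard library are available. Lean on these libraries where they do the work, as an engineer would, in place of code of your own. Each camera call takes 0.05 s, during which the arm holds its last target. There are 200 camera calls.

TASK

Lock the damper tube in the blue bench clamp: take the orange wedge from the wooden rack, start it thin end down in the clamp's slot and let go, then take the seal driver (aluminium disc with a black handle) and tap or press the wedge down with light force until it stops moving forward and the jaw is fully closed on the tube. Do not force it once it has stopped. Stand the driver back upright on the blue mat, and leave the grey spare wedge, the oil bottle and the coil spring where they are.

Things in the scene. Friction and masses are not known exactly. Their poses are not given: they have to be found in the camera images.
- wedge_mid (a point): Middle of the loose orange wedge, 40 mm above its foot: 80 mm tall, 30 mm wide (its x), 0.2 kg, stands thin end down in the rack. Thickness (its y) 8 mm at the foot, growing 0.07 mm per mm on each face to 18.5 mm under a flat head 22 x 30 mm, 6 mm high. Half a turn about z changes nothing. Grip it across its 30 mm width (along its x), in the upper 30 mm.
- spare_mid (a point): Centre of a grey spare wedge of the same shape in the rack's other pocket; leave it alone.
- rack: Fixed wooden rack, 60 mm (x) by 150 mm (y), 40 mm high, origin under its centre. Two pockets 70 mm apart along its y hold the wedges upright, feet 5 mm above the table, about 1 mm play, wedge x along rack x. Either pocket may hold the orange wedge.
- clamp: Fixed blue bench clamp, 160 mm deep (y); origin on the table under the slot's middle, z up. The wedge goes straight down into the slot with its own x along the clamp's x. The damper tube (44 mm thick, lying along x, top 63 mm above the table) is at y = -60 mm, the red movable jaw between it and the slot. The upright steel and blue block on the +y side is fixed.
- slot (a point): Middle of the slot's mouth, 78 mm above the table, at clamp y = +1.6 mm, axes as the clamp's. The mouth is 11 to 15 mm wide along y at the start and 36 mm long along x; 45 degree lead-in lips stand 4 mm above it on both y sides. Below, the slot narrows at the wedge's own slope. The end walls are 8 mm lower than the mouth.
- jaw (a joint): Closing travel of the movable jaw (m), towards clamp -y: 0 open, 0.0032 firmly on the tube. Starts 0 to 0.001. The wedge closes it 0.14 mm per mm driven; it slides stiffly (9 N) and stays where left. Single readings are rough (1 to 2 mm).
- driver_mid (a point): Centre, 42 mm above the foot, of the loose seal driver: 84 mm tall, 0.35 kg, standing upright on the blue mat. Aluminium disc 44 mm across and 22 mm high at the bottom, round black handle 26 mm across and 62 mm high above it. Grip the handle from above just over the disc; press with the disc's flat underside.
- wedge_top (a point): Middle of the flat top of the orange wedge's head, where the driver strikes. Lowered by hand the wedge first meets resistance with this point 25 to 60 mm above the slot's mouth; home is 10 to 35 mm above it, a depth that differs with the tube and cannot be told from the poses. Driving takes 8 to 15 N all the way; at home it stops hard, and the force on it must stay under 60 N.
- mat: Fixed blue mat 150 by 150 mm, 4 mm thick, origin at its underside's centre. The driver stands on it at the start and is to stand on it at the end.
- oil: Amber oil bottle, 52 mm across, 140 mm tall, origin under its centre; leave it alone.
- coil: Black coil spring lying on the table, 160 mm long, 100 mm across, origin under its centre; leave it alone.
There are look-alikes about, which are no part of the job. Leave any green or yellow look-alike of the part that bears wedge_mid alone.

How it is judged (in metres and radians):
On the way, in this order (a step that is already met when the one before it is completed fails the run):
1. the orange wedge stands in the slot, let go, before the jaw is driven closed (z of wedge_mid in the frame of clamp below 0.105 m and x of wedge_mid in the frame of clamp between -0.008 and 0.008 m and y of wedge_mid in the frame of clamp between -0.01 and 0.012 m and angle between wedge_mid's own z axis and vertical below 0.2 rad and contact force between the fingers and wedge below 0.1 N and value of joint jaw below 0.0023 m), for 0.2 s.
2. the wedge is driven down with the driver until the jaw is closed (value of joint jaw above 0.00295 m and contact force between driver and wedge above 6 N), for 0.03 s.
At the end, for the whole second after the job is handed in: The wedge is in the slot, upright within 0.15 rad and still, driven so far that the jaw has closed by more than 2.95 of its 3.2 mm; the driver stands still and upright on the blue mat, its middle within 60 mm of the mat's middle along each side (value of joint jaw above 0.00295 m and z of wedge_mid in the frame of clamp below 0.076 m and angle between wedge_mid's own z axis and vertical below 0.15 rad and linear speed of each of wedge, driver below 0.01 m/s and angle between driver_mid's own z axis and vertical below 0.1 rad and height (world z) of driver_mid between 0.042 and 0.052 m and x of driver_mid in the frame of mat between -0.06 and 0.06 m and y of driver_mid in the frame of mat between -0.06 and 0.06 m); the robot touches nothing.
It fails at once if the driver presses or strikes the wedge with more than 60 N (contact force between driver and wedge above 60 N).
It fails at once if the spare wedge, the bottle or the coil spring is moved by more than 30 mm (distance of any of spare_mid, oil, coil from where it was at the start of the episode above 0.03 m).
It also fails if it takes over 72 s, if anything falls off the work surface, if the arm or the gripper's body presses on something with over 40 N, if the wrist force passes 120 N, or if a joint passes its speed limit or range.

## Working session

There is one attempt and no reset: what is moved stays moved. The work goes in short steps, Python scripts to look and compute and a tool call to move; the robot and the scene stay as the last step left them, time stands still between calls to the robot, and variables do not carry over. Pictures are saved under pics/ and viewed, at most 10 in all, crops included, and the job is handed in when it is done.

Besides the shell and the picture viewer there is one more tool, called after "Request:" as name(argument=value, ...) on one line, values as JSON. servo_tool: Moves the arm, as the interface text tells. Its arguments: {"type":"object","properties":{"steps":{"type":"array"},"newtons":{"type":"number"}},"required":["steps"]}

```bash
mkdir -p pics; ls
cat > h.py <<'E'
import numpy as np, cv2
from rig import env
def grab(name):
    m=env.camera_model(name); im,d=env.get_image(name); return im,d,m
def pts(d,m):
    f=d.shape[0]/2/np.tan(np.radians(m["fovy"]/2)); v,u=np.mgrid[:d.shape[0],:d.shape[1]]
    P=np.stack([(u-m["cx"])/f*d,(v-m["cy"])/f*d,d,np.ones_like(d)],-1)@np.array(m["T"]).T
    return P[...,:3]
def save(n,im): cv2.imwrite("pics/"+n,cv2.cvtColor(im,cv2.COLOR_RGB2BGR))
def load(n):
    z=np.load(n+".npz"); return z["im"],z["d"],z["P"]
def snap(name,tag):
    im,d,m=grab(name); P=pts(d,m); np.savez(tag,im=im,d=d,P=P); save(tag+".png",im); return im,d,P
E
python3 - <<'E'
from h import *
s=env.observe(); print(s["time_s"],s["position"],s["tool_rot"],s["ft_force"])
for n in ("scene","side"):
    im,d,P=snap(n,n+"0"); m=env.camera_model(n); print(n,m["fovy"],m["cx"],m["cy"],np.round(m["T"],3).tolist())
a=cv2.imread("pics/scene0.png");b=cv2.imread("pics/side0.png")
E
```

```text
pics
0.0 [ 0.15080215 -0.52862603  0.2496937 ] [[ 9.61670742e-01  2.74206812e-01 -9.51569822e-05]
 [ 2.74206632e-01 -9.61669579e-01  1.53081859e-03]
 [ 3.28251311e-04 -1.49823613e-03 -9.99998824e-01]] [ 0.71455989 -0.24488589 -0.27387694]
scene 43.99010106626467 327.3872474361141 199.73232506436884 [[-0.189, 0.815, -0.548, 1.36], [0.982, 0.162, -0.098, 0.193], [0.009, -0.557, -0.83, 1.313], [0.0, 0.0, 0.0, 1.0]]
side 51.107155628208886 314.69853526850113 199.17391522815595 [[-0.678, -0.519, 0.52, 0.098], [-0.735, 0.493, -0.466, 0.51], [-0.014, -0.698, -0.716, 0.764], [0.0, 0.0, 0.0, 1.0]]
```

View pics/scene0.png

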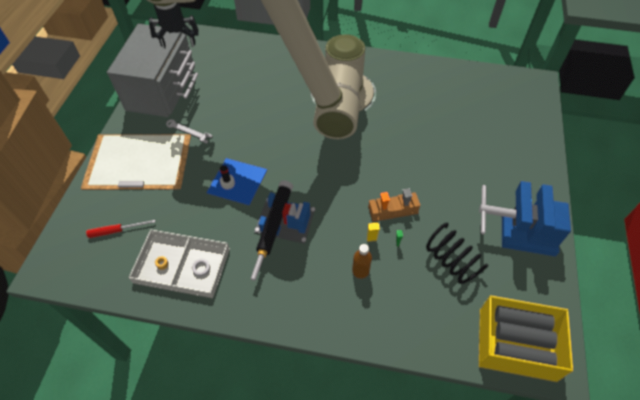

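View pics/side0.png

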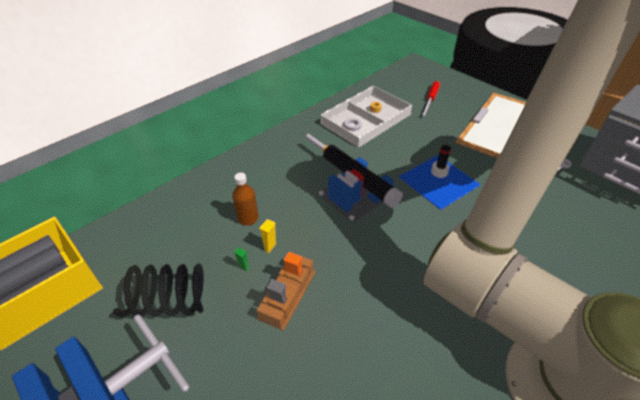

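The scene view shows the rack at (395,207) with the orange wedge at (385,198) and the grey spare at (407,194). The yellow (373,232) and green (399,236) blocks are look-alikes standing outside the rack. The orange one in the rack pocket fits the description. The clamp with the tube is at (285,215), and the driver on the mat is at (226,178).

Run:
```python
from h import *
out=[]
for n,boxes in (("scene",dict(rack=(360,180,430,225),mat=(205,155,270,205),clamp=(250,180,320,245))),("side",dict(rack=(250,245,320,330),mat=(395,140,485,210),clamp=(300,130,410,225)))):
    im,d,P=load(n+"0"); hsv=cv2.cvtColor(im,cv2.COLOR_RGB2HSV)
    def rep(k,lab,mask):
        x0,y0,x1,y1=boxes[k]; M=np.zeros(d.shape,bool); M[y0:y1,x0:x1]=mask[y0:y1,x0:x1]; M&=d>0
        if M.sum()<3: print(n,lab,M.sum());return
        p=P[M]; v,u=np.nonzero(M); print(n,lab,M.sum(),"px",u.mean().round(),v.mean().round(),"med",np.median(p,0).round(4),"p5",np.percentile(p,5,0).round(3),"p95",np.percentile(p,95,0).round(3))
        top=p[p[:,2]>np.percentile(p[:,2],90)-.004]; print("    top",len(top),top.mean(0).round(4))
        r=cv2.minAreaRect(p[:,:2].astype(np.float32)*1000); print("    rect",np.round(r[0]),np.round(r[1]),round(r[2],1))
    H,S,V=[hsv[...,i].astype(int) for i in range(3)]
    rep("rack","orange",(H<12)&(S>190)&(V>170))
    rep("rack","grey",(S<60)&(V>90)&(P[...,2]>.05))
    rep("rack","rack",(H<16)&(S>90)&(P[...,2]>.033)&(P[...,2]<.047))
    rep("mat","mat",(H>100)&(H<125)&(S>150)&(P[...,2]<.012))
    rep("mat","handle",(P[...,2]>.035)&(V<90))
    rep("mat","drv",(P[...,2]>.012))
    rep("clamp","red",((H<8)|(H>172))&(S>120))
    rep("clamp","blue",(H>100)&(H<125)&(S>150)&(P[...,2]>.03))
    for k in boxes:
        x0,y0,x1,y1=boxes[k]; c=im[y0:y1,x0:x1]; out.append(cv2.resize(c,(260,260),interpolation=cv2.INTER_CUBIC))
save("crops1.png",np.vstack([np.hstack(out[:3]),np.hstack(out[3:])]))
```

```text
scene orange 0
scene grey 64 px 407.0 192.0 med [0.4746 0.2784 0.0828] p5 [0.46  0.267 0.078] p95 [0.487 0.288 0.088]
    top 33 [0.4754 0.2777 0.0852]
    rect [476. 279.] [36. 23.] 19.2
scene rack 461 px 393.0 204.0 med [0.4966 0.2444 0.0382] p5 [0.458 0.182 0.034] p95 [0.53  0.311 0.043]
    top 235 [0.4952 0.2456 0.0407]
    rect [491. 247.] [ 54. 149.] 23.3
scene mat 1375 px 239.0 182.0 med [ 0.4833 -0.2525  0.0028] p5 [ 0.412 -0.333 -0.002] p95 [ 0.547 -0.198  0.007]
    top 726 [ 0.4836 -0.2576  0.005 ]
    rect [ 477. -266.] [151. 153.] 82.9
scene handle 139 px 229.0 175.0 med [ 0.5035 -0.2874  0.0691] p5 [ 0.489 -0.301  0.039] p95 [ 0.558 -0.135  0.09 ]
    top 42 [ 0.4966 -0.2906  0.0877]
    rect [ 524. -218.] [187.  26.] 69.8
scene drv 252 px 229.0 179.0 med [ 0.5042 -0.2864  0.0411] p5 [ 0.485 -0.306  0.016] p95 [ 0.556 -0.137  0.089]
    top 50 [ 0.4967 -0.2912  0.087 ]
    rect [ 502. -222.] [204.  69.] 74.7
scene red 101 px 285.0 211.0 med [ 0.601  -0.0715  0.069 ] p5 [ 0.579 -0.082  0.016] p95 [ 0.611 -0.061  0.078]
    top 35 [ 0.5957 -0.0673  0.0751]
    rect [590.
[... 977 characters left out ...]
 0.0744] p5 [ 0.276 -0.3    0.039] p95 [ 0.502 -0.011  0.269]
    top 27 [ 0.2752 -0.0148  0.268 ]
    rect [ 430. -121.] [128. 380.] 36.6
side drv 652 px 446.0 177.0 med [ 0.4857 -0.2782  0.0625] p5 [ 0.264 -0.299  0.019] p95 [ 0.504 -0.001  0.276]
    top 93 [ 0.2699 -0.011   0.2744]
    rect [ 425. -118.] [134. 396.] 35.7
side red 108 px 358.0 174.0 med [ 0.5906 -0.0758  0.0723] p5 [ 0.576 -0.096  0.05 ] p95 [ 0.629 -0.066  0.076]
    top 55 [ 0.5913 -0.071   0.0747]
    rect [612. -86.] [ 37. 158.] 82.9
side blue 714 px 349.0 187.0 med [ 0.5784 -0.0156  0.0554] p5 [ 0.54  -0.137  0.034] p95 [ 0.631 -0.006  0.077]
    top 168 [ 0.5931 -0.0152  0.0761]
    rect [590. -86.] [159. 157.] 43.1
```

View pics/crops1.png

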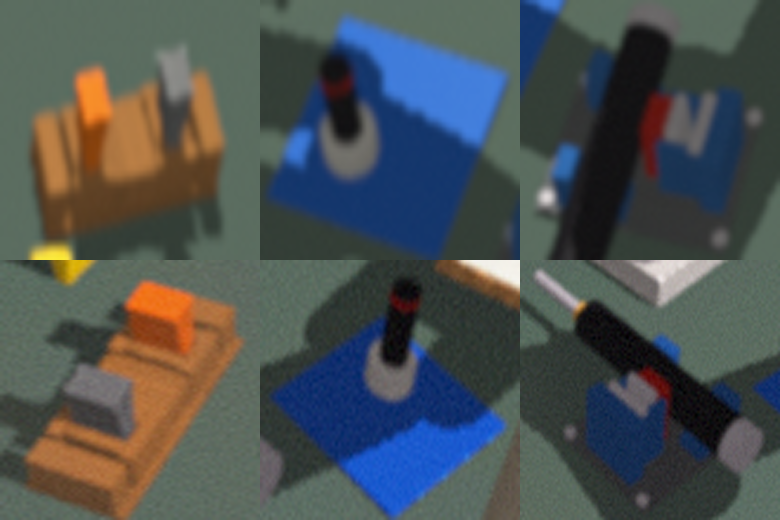

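Confirmed: the orange wedge is at about (0.500, 0.214), top at z 0.085, with rack yaw about 23°. I'll go over the clamp first for a wrist look.

Request:
servo_tool(steps=[{"tx":1,"ty":1,"tz":0.2,"yaw":5,"claw":8.5},{"tx":2.5,"ty":3.1,"tz":0.3,"yaw":6},{"tx":2.6,"ty":3.2,"tz":0.3,"yaw":6},{"tx":2.6,"ty":3.2,"tz":0.3,"yaw":6},{"tx":2.6,"ty":3.2,"tz":0.3,"yaw":6},{"tx":2.6,"ty":3.2,"tz":0.3,"yaw":6},{"tx":2.6,"ty":3.2,"tz":0.3,"yaw":6},{"tx":2.6,"ty":3.2,"tz":0.3,"yaw":6},{"tx":2.6,"ty":3.2,"tz":0.3,"yaw":6},{"tx":2.6,"ty":3.2,"tz":0.2,"yaw":6},{"tx":2.6,"ty":3.2,"yaw":6},{"tx":2.6,"ty":3.2,"yaw":6},{"tx":2.6,"ty":3.2,"yaw":6},{"tx":2.6,"ty":3.2,"yaw":6},{"tx":2.6,"ty":3.2,"yaw":6},{"tx":2.6,"ty":2.1,"yaw":6},{"tx":1,"ty":1,"yaw":2},{},{}])

```text
invalid input at $.steps[1]: expected keys tx, ty, tz, yaw, claw
```

Run:
```python
from h import *
s=env.observe(); print(s["time_s"],s["position"],np.round(s["tool_rot"],3).tolist())
im,d,P=snap("wrist","w1"); m=env.camera_model("wrist"); print(m["fovy"],np.round(m["T"],3).tolist())
```

```text
0.1 [ 0.15081894 -0.52867616  0.24978818] [[0.962, 0.274, -0.0], [0.274, -0.962, 0.001], [0.0, -0.001, -1.0]]
69.8068151532741 [[0.275, -0.916, -0.291, 0.225], [-0.961, -0.263, -0.082, -0.509], [-0.002, 0.303, -0.953, 0.374], [0.0, 0.0, 0.0, 1.0]]
```

View pics/w1.png

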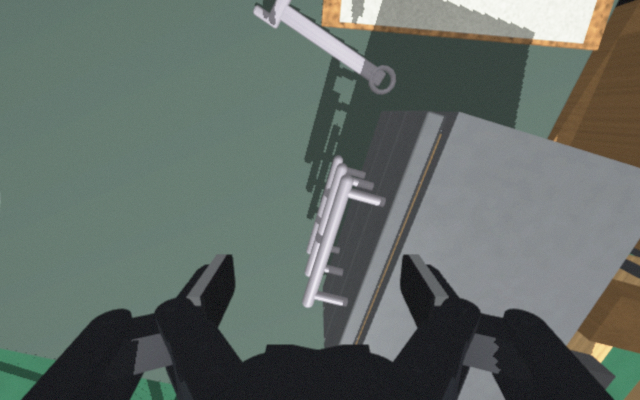

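The move was refused because every row needs all its keys. The wrist view shows the fingers at the bottom, with the grasp area ahead of the camera. I'll resend with complete rows.

Request:
servo_tool(steps=[{"tx":1,"ty":1,"tz":0.2,"yaw":5,"claw":8.5},{"tx":2.5,"ty":3.1,"tz":0.3,"yaw":6,"claw":8.5},{"tx":2.6,"ty":3.2,"tz":0.3,"yaw":6,"claw":8.5},{"tx":2.6,"ty":3.2,"tz":0.3,"yaw":6,"claw":8.5},{"tx":2.6,"ty":3.2,"tz":0.3,"yaw":6,"claw":8.5},{"tx":2.6,"ty":3.2,"tz":0.3,"yaw":6,"claw":8.5},{"tx":2.6,"ty":3.2,"tz":0.3,"yaw":6,"claw":8.5},{"tx":2.6,"ty":3.2,"tz":0.3,"yaw":6,"claw":8.5},{"tx":2.6,"ty":3.2,"tz":0.3,"yaw":6,"claw":8.5},{"tx":2.6,"ty":3.2,"tz":0.2,"yaw":6,"claw":8.5},{"tx":2.6,"ty":3.2,"tz":0,"yaw":6,"claw":8.5},{"tx":2.6,"ty":3.2,"tz":0,"yaw":6,"claw":8.5},{"tx":2.6,"ty":3.2,"tz":0,"yaw":6,"claw":8.5},{"tx":2.6,"ty":3.2,"tz":0,"yaw":6,"claw":8.5},{"tx":2.6,"ty":3.2,"tz":0,"yaw":6,"claw":8.5},{"tx":2.6,"ty":2.1,"tz":0,"yaw":6,"claw":8.5},{"tx":1,"ty":1,"tz":0,"yaw":2,"claw":8.5},{"tx":0,"ty":0,"tz":0,"yaw":0,"claw":8.5},{"tx":0,"ty":0,"tz":0,"yaw":0,"claw":8.5}])

```text
time_s: 2.05
position: [0.5592, -0.0415, 0.2781]
tool_rot: [[-0.388, 0.922, -0.001], [0.922, 0.388, -0.0], [0.0, -0.001, -1.0]]
ft_force: [-1.3, -0.7, -1.0]
grip_width: 0.0851
gripper_force: 0.0
```

Run:
```python
from h import *
s=env.observe(); print(s["time_s"],s["position"],np.round(s["tool_rot"],3).tolist())
im,d,P=snap("wrist","w2"); m=env.camera_model("wrist"); print(m["fovy"],np.round(m["T"],3).tolist())
```

```text
2.05 [ 0.55924445 -0.041496    0.27810869] [[-0.388, 0.922, -0.001], [0.922, 0.388, -0.0], [0.0, -0.001, -1.0]]
69.8068151532741 [[0.922, 0.37, 0.117, 0.529], [0.388, -0.878, -0.279, 0.029], [-0.0, 0.303, -0.953, 0.403], [0.0, 0.0, 0.0, 1.0]]
```

View pics/w2.png

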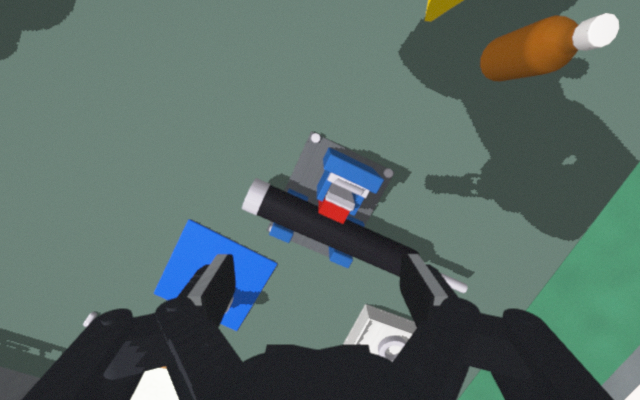

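Wrist view: the clamp is at (340,195), with the steel slot faces between the blue block (352,172) and the red jaw (334,212), and the tube below. I'll measure the slot from these pixels.

Run:
```python
from h import *
im,d,P=load("w2"); hsv=cv2.cvtColor(im,cv2.COLOR_RGB2HSV); H,S,V=[hsv[...,i].astype(int) for i in range(3)]
B=np.zeros(d.shape,bool); B[140:235,300:400]=1
def r(lab,M):
    M=M&B&(d>0); n,L,st,c=cv2.connectedComponentsWithStats(M.astype(np.uint8))
    for i in range(1,n):
        if st[i,4]<25: continue
        p=P[L==i]; q=cv2.minAreaRect((p[:,:2]*1000).astype(np.float32)); print(lab,st[i],c[i].round(1),"c",p.mean(0).round(4),"z",np.percentile(p[:,2],[5,50,95]).round(4),[np.round(x,1) for x in q])
r("steel",(S<70)&(V>110)&(P[...,2]>.06))
r("red",((H<8)|(H>172))&(S>150)&(P[...,2]>.06))
r("blue",(H>100)&(H<125)&(S>130)&(P[...,2]>.06))
r("bluelow",(H>100)&(H<125)&(S>130)&(P[...,2]<.07))
# base plate
B[:]=0;B[120:290,240:420]=1
r("plate",(S<60)&(V<140)&(V>60)&(P[...,2]>.004)&(P[...,2]<.03))
# tube axis direction
B[:]=0;B[170:300,240:420]=1
M=B&(V<60)&(P[...,2]>.045)&(P[...,2]<.07); p=P[M]
l=cv2.fitLine((p[:,:2]*1000).astype(np.float32),cv2.DIST_L2,0,.01,.01).ravel(); print("tube",l,p[:,2].max(),np.degrees(np.arctan2(l[1],l[0])))
t=p[p[:,2]>.060]; l=cv2.fitLine((t[:,:2]*1000).astype(np.float32),cv2.DIST_L2,0,.01,.01).ravel(); print("tubetop",l,np.degrees(np.arctan2(l[1],l[0])))
save("crop2.png",cv2.resize(im[140:240,290:400],(770,700)[0:2],interpolation=cv2.INTER_CUBIC)[:600])
np.set_printoptions(linewidth=200)
# profile across slot: along image from blue(358,165) to red(334,215)
for k in np.linspace(0,1,26):
    u=int(round(360-28*k)); v=int(round(160+56*k)); print(u,v,im[v,u],P[v,u].round(4))
```

```text
steel [328 173  41  25 363] [348.  184.8] c [ 0.5936 -0.0325  0.0791] z [0.0762 0.0784 0.0832] [array([594.6, -34.5]), array([13.7, 50.7]), np.float64(87.5)]
steel [325 188  30  23 371] [339.9 199.2] c [ 0.5927 -0.0528  0.0761] z [0.0631 0.0777 0.0832] [array([595. , -54.8]), array([12.8, 37.3]), np.float64(87.4)]
red [319 199  30  24 386] [333.1 211.2] c [ 0.5917 -0.0704  0.0742] z [0.0729 0.0745 0.0757] [array([592.7, -70.7]), array([17.7, 34.1]), np.float64(86.5)]
blue [ 317  152   67   48 1219] [349.3 174.1] c [ 0.5905 -0.0212  0.0749] z [0.0667 0.0762 0.0776] [array([593.9, -36.6]), array([56.8, 69.6]), np.float64(87.5)]
blue [350 195  14  20 119] [356.8 204. ] c [ 0.6154 -0.052   0.0698] z [0.0645 0.0702 0.0715] [array([615.7, -53.5]), array([ 8., 25.]), np.float64(0.5)]
bluelow [323 148  56  28 270] [346.8 159.7] c [ 0.5854 -0.01    0.0459] z [0.022  0.0465 0.0677] [array([590.7,  -9.1]), array([67.2, 16.8]), np.float64(12.9)]
bluelow [317 169  13  29 150] [322.1 182.5] c [ 0.5682 -0.0485  0.0471] z [0.0161 0.0503 0.0696] [array([571. , -46.4]), array([33.9,  6.9]), np.float64
[... 1529 characters left out ...]
5] [ 0.5929 -0.032   0.0828]
347 187 [208 203 211] [ 0.5932 -0.0349  0.0813]
345 189 [140 138 143] [ 0.6007 -0.0471  0.0372]
344 191 [119 117 123] [ 0.5987 -0.0481  0.0469]
343 194 [118 118 123] [ 0.5965 -0.0491  0.0605]
342 196 [122 121 127] [ 0.5943 -0.0494  0.0711]
341 198 [176 173 183] [ 0.5927 -0.0503  0.079 ]
340 200 [185 182 190] [ 0.5923 -0.0526  0.0804]
339 203 [201 194 205] [ 0.5922 -0.0556  0.0834]
338 205 [213 169 176] [ 0.5937 -0.0606  0.0752]
336 207 [207  41  31] [ 0.5927 -0.064   0.0745]
335 209 [208  36  28] [ 0.5927 -0.0669  0.0742]
334 212 [210  40  34] [ 0.5929 -0.0706  0.0754]
333 214 [212  44  38] [ 0.593  -0.0737  0.0745]
332 216 [209  41  34] [ 0.5929 -0.0765  0.0744]
```

View pics/crop2.png

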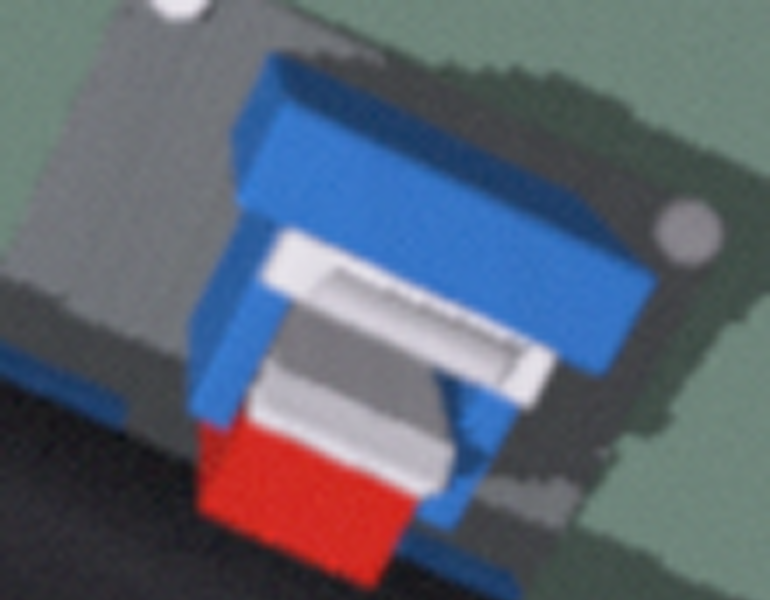

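Slot middle is about (0.5935, -0.0435), mouth about 12 mm wide, clamp yaw -2.5°. The crop shows the slot clearly between its two light lips. Now to the wedge.

Request:
servo_tool(steps=[{"tx":-0.3,"ty":1.4,"tz":0,"yaw":0,"claw":5.5},{"tx":-0.9,"ty":4,"tz":-0.5,"yaw":0,"claw":5.5},{"tx":-1,"ty":4,"tz":-1,"yaw":0,"claw":5.5},{"tx":-1,"ty":4,"tz":-1,"yaw":0,"claw":5.5},{"tx":-1,"ty":4,"tz":-1,"yaw":0,"claw":5.5},{"tx":-1,"ty":4,"tz":-1,"yaw":0,"claw":5.5},{"tx":-0.7,"ty":3,"tz":-1,"yaw":0,"claw":5.5},{"tx":-0.1,"ty":1,"tz":-1,"yaw":0,"claw":5.5},{"tx":0,"ty":0,"tz":-1,"yaw":0,"claw":5.5},{"tx":0,"ty":0,"tz":-0.3,"yaw":0,"claw":5.5},{"tx":0,"ty":0,"tz":0,"yaw":0,"claw":5.5}])

```text
time_s: 3.2
position: [0.5001, 0.2118, 0.2]
tool_rot: [[-0.388, 0.922, -0.001], [0.922, 0.388, -0.0], [-0.0, -0.001, -1.0]]
ft_force: [-0.8, -0.7, -0.5]
grip_width: 0.0548
gripper_force: 0.0
```

Run:
```python
from h import *
s=env.observe(); print(s["time_s"],s["position"],np.round(s["tool_rot"],3).tolist())
im,d,P=snap("wrist","w3"); hsv=cv2.cvtColor(im,cv2.COLOR_RGB2HSV); H,S,V=[hsv[...,i].astype(int) for i in range(3)]
def r(lab,M,k=60):
    M=M&(d>0); n,L,st,c=cv2.connectedComponentsWithStats(M.astype(np.uint8))
    for i in range(1,n):
        if st[i,4]<k: continue
        p=P[L==i]; q=cv2.minAreaRect((p[:,:2]*1000).astype(np.float32)); print(lab,st[i],"c",p.mean(0).round(4),"z",np.percentile(p[:,2],[5,50,95]).round(4),[np.round(x,1) for x in q])
r("orange top",(H<12)&(S>190)&(P[...,2]>.080)&(P[...,2]<.092))
r("yellow",(H>20)&(H<35)&(S>150)&(P[...,2]>.01))
r("green",(H>55)&(H<75)&(S>150)&(P[...,2]>.01))
r("greytop",(S<60)&(P[...,2]>.080)&(P[...,2]<.092),150)
```

```text
3.2 [0.50007803 0.2118163  0.19998471] [[-0.388, 0.922, -0.001], [0.922, 0.388, -0.0], [-0.0, -0.001, -1.0]]
yellow [ 390  219   38   56 1325] c [0.6026 0.1978 0.066 ] z [0.0193 0.0764 0.0811] [array([581.9, 214. ]), array([ 29.7, 100.9]), np.float64(52.5)]
green [415 167  42  24 613] c [0.6003 0.2697 0.0524] z [0.022  0.0597 0.0612] [array([604. , 270.4]), array([22.8, 16.5]), np.float64(14.6)]
greytop [483   0  26  36 364] c [0.561  0.3945 0.0866] z [0.081  0.0869 0.0916] [array([565. , 393.9]), array([10.7, 27. ]), np.float64(57.4)]
greytop [599  21  26  45 390] c [0.6533 0.4066 0.0866] z [0.0807 0.0868 0.0914] [array([649.9, 408.7]), array([ 9.1, 33.8]), np.float64(70.0)]
greytop [558  52  22  33 319] c [0.633  0.3823 0.0864] z [0.0809 0.0866 0.0915] [array([631.4, 384. ]), array([ 9.4, 28.3]), np.float64(70.8)]
greytop [517  74  20  29 238] c [0.6126 0.3585 0.0863] z [0.0806 0.0865 0.0915] [array([611.1, 361.1]), array([ 9.3, 26.9]), np.float64(65.4)]
greytop [ 301  107   37   28 1027] c [0.4739 0.2761 0.0851] z [0.0841 0.0851 0.0862] [array([474., 276.]), array([29.4, 21. ]), np.float64(22.9)]
```

View pics/w3.png

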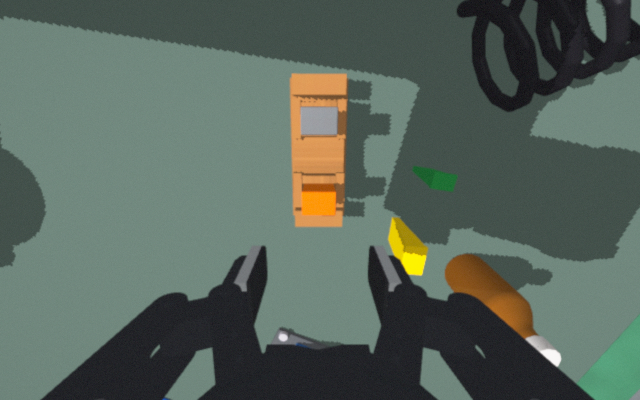

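The wrist view shows orange at (319,200) and grey at (319,121). From the grey top plus the 70 mm pitch, the orange centre is (0.501, 0.2115), so I'm right above it. Next: descend and grip.

Request:
servo_tool(newtons=40, steps=[{"tx":0.1,"ty":0,"tz":-2,"yaw":0.2,"claw":5.5},{"tx":0,"ty":0,"tz":-4,"yaw":0,"claw":5.5},{"tx":0,"ty":0,"tz":-3.5,"yaw":0,"claw":5.5},{"tx":0,"ty":0,"tz":-2,"yaw":0,"claw":5.5},{"tx":0,"ty":0,"tz":-1,"yaw":0,"claw":5.5},{"tx":0,"ty":0,"tz":-0.2,"yaw":0,"claw":5.5},{"tx":0,"ty":0,"tz":0,"yaw":0,"claw":2.5},{"tx":0,"ty":0,"tz":0,"yaw":0,"claw":2.5},{"tx":0,"ty":0,"tz":0,"yaw":0,"claw":2.5},{"tx":0,"ty":0,"tz":0,"yaw":0,"claw":2.5},{"tx":0,"ty":0,"tz":0,"yaw":0,"claw":2.5}])

```text
time_s: 4.35
position: [0.5016, 0.2132, 0.0745]
tool_rot: [[-0.393, 0.92, 0.003], [0.92, 0.393, 0.0], [-0.001, 0.003, -1.0]]
ft_force: [-1.1, -0.3, 6.8]
grip_width: 0.0291
gripper_force: 40.9
```

Request:
servo_tool(steps=[{"tx":0,"ty":0,"tz":1,"yaw":0,"claw":2.5},{"tx":0,"ty":0,"tz":3,"yaw":0,"claw":2.5},{"tx":0,"ty":0,"tz":4,"yaw":0,"claw":2.5},{"tx":0,"ty":-1,"tz":3,"yaw":0,"claw":2.5},{"tx":0,"ty":-3,"tz":0.5,"yaw":-3.1,"claw":2.5},{"tx":0.7,"ty":-3.5,"tz":0,"yaw":-3.1,"claw":2.5},{"tx":1.2,"ty":-3.5,"tz":0,"yaw":-3.1,"claw":2.5},{"tx":1.5,"ty":-3.5,"tz":0,"yaw":-3.1,"claw":2.5},{"tx":1.5,"ty":-3.5,"tz":0,"yaw":-3.1,"claw":2.5},{"tx":1.5,"ty":-3.5,"tz":0,"yaw":-3.1,"claw":2.5},{"tx":1.5,"ty":-2.5,"tz":0,"yaw":-3.1,"claw":2.5},{"tx":1.0,"ty":-1.2,"tz":0,"yaw":-3.0,"claw":2.5},{"tx":0.3,"ty":-0.4,"tz":0,"yaw":-0.6,"claw":2.5},{"tx":0,"ty":0,"tz":0,"yaw":0,"claw":2.5},{"tx":0,"ty":0,"tz":0,"yaw":0,"claw":2.5}])

```text
time_s: 5.85
position: [0.5923, -0.042, 0.1884]
tool_rot: [[0.036, 0.999, -0.001], [0.999, -0.036, 0.0], [0.0, -0.001, -1.0]]
ft_force: [0.1, -0.7, -2.2]
grip_width: 0.0294
gripper_force: 40.1
```

Run:
```python
from h import *
s=env.observe(); print(s["time_s"],s["position"],np.round(s["tool_rot"],3).tolist(),s["ft_force"],s["grip_width"])
im,d,P=snap("wrist","w4"); hsv=cv2.cvtColor(im,cv2.COLOR_RGB2HSV); H,S,V=[hsv[...,i].astype(int) for i in range(3)]
def r(lab,M,k=60):
    M=M&(d>0); n,L,st,c=cv2.connectedComponentsWithStats(M.astype(np.uint8))
    for i in range(1,n):
        if st[i,4]<k: continue
        p=P[L==i]; q=cv2.minAreaRect((p[:,:2]*1000).astype(np.float32)); print(lab,st[i],"c",p.mean(0).round(4),"min",np.percentile(p,2,0).round(4),"max",np.percentile(p,98,0).round(4),[np.round(x,1) for x in q])
r("orange",(H<12)&(S>190)&(P[...,2]>.08))
r("steel",(S<70)&(V>110)&(P[...,2]>.076)&(P[...,2]<.09)&(np.abs(P[...,0]-.594)<.05)&(np.abs(P[...,1]+.045)<.04),30)
```

```text
5.85 [ 0.59225315 -0.04199286  0.18844681] [[0.036, 0.999, -0.001], [0.999, -0.036, 0.0], [0.0, -0.001, -1.0]] [ 0.07582881 -0.66433371 -2.22277622] 0.029374776861988975
steel [291 188  59  12 653] c [ 0.5939 -0.0323  0.0794] min [ 0.5706 -0.0375  0.0764] max [ 0.6185 -0.0273  0.0839] [array([594.7, -32.6]), array([10.3, 49.6]), np.float64(87.9)]
steel [300 212  40  11 248] c [ 0.5941 -0.0518  0.0797] min [ 0.5775 -0.0546  0.0764] max [ 0.6104 -0.0498  0.0828] [array([593.8, -51.9]), array([ 6.7, 34.2]), np.float64(82.5)]
```

View pics/w4.png

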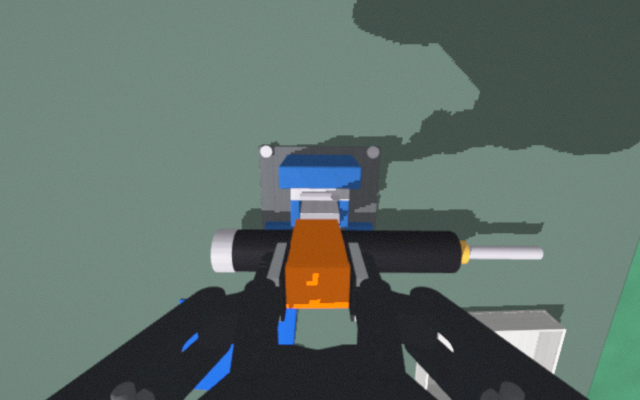

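The wedge hangs straight between the fingers (orange at (318,262)), its foot just in front of the slot. I'll get its offset from this same picture.

Run:
```python
from h import *
im,d,P=load("w4"); hsv=cv2.cvtColor(im,cv2.COLOR_RGB2HSV); H,S,V=[hsv[...,i].astype(int) for i in range(3)]
M=(H<16)&(S>150)&(P[...,2]>.1)&(np.abs(P[...,0]-.594)<.03); M[:, :280]=0
p=P[M]; print(len(p),p.min(0),p.max(0))
for z0 in np.arange(.105,.2,.01):
    q=p[(p[:,2]>z0)&(p[:,2]<z0+.01)]
    if len(q)>20: print(round(z0+.005,3),len(q),"x",np.percentile(q[:,0],[3,97]).round(4),"y",np.median(q[:,1]).round(4))
```

```text
4874 [ 0.57700274 -0.05510126  0.12235133] [0.60738803 0.03454964 0.31276351]
0.12 42 x [0.5781 0.6045] y -0.0388
0.13 190 x [0.5782 0.6052] y -0.0384
0.14 216 x [0.5782 0.6053] y -0.0377
0.15 271 x [0.5781 0.606 ] y -0.037
0.16 326 x [0.5779 0.6064] y -0.0363
0.17 385 x [0.5781 0.6063] y -0.0357
0.18 461 x [0.5782 0.6063] y -0.035
0.19 361 x [0.5783 0.6065] y -0.0343
0.2 2606 x [0.5779 0.6062] y -0.0407
```

Request:
servo_tool(steps=[{"tx":0.2,"ty":-0.1,"tz":-1,"yaw":-0.4,"claw":2.5},{"tx":0,"ty":0,"tz":-2,"yaw":0,"claw":2.5},{"tx":0,"ty":0,"tz":-1.5,"yaw":0,"claw":2.5},{"tx":0,"ty":0,"tz":-0.8,"yaw":0,"claw":2.5},{"tx":0,"ty":0,"tz":-0.4,"yaw":0,"claw":2.5},{"tx":0,"ty":0,"tz":0,"yaw":0,"claw":2.5}])

```text
time_s: 6.5
position: [0.5948, -0.0437, 0.1311]
tool_rot: [[0.045, 0.999, -0.0], [0.999, -0.045, 0.0], [0.0, -0.0, -1.0]]
ft_force: [0.7, -0.2, -2.4]
grip_width: 0.0296
gripper_force: 40.1
```

Request:
servo_tool(steps=[{"tx":0,"ty":0,"tz":-0.2,"yaw":0,"claw":2.5},{"tx":0,"ty":0,"tz":-0.2,"yaw":0,"claw":2.5},{"tx":0,"ty":0,"tz":-0.1,"yaw":0,"claw":2.5},{"tx":0,"ty":0,"tz":0,"yaw":0,"claw":2.5}])

```text
time_s: 6.9
position: [0.5949, -0.0438, 0.1264]
tool_rot: [[0.045, 0.999, 0.0], [0.999, -0.045, 0.0], [0.0, 0.0, -1.0]]
ft_force: [-0.3, 1.2, -1.8]
grip_width: 0.0299
gripper_force: 40.1
```

Request:
servo_tool(steps=[{"tx":0,"ty":0,"tz":-0.2,"yaw":0,"claw":2.5},{"tx":0,"ty":0,"tz":-0.2,"yaw":0,"claw":2.5},{"tx":0,"ty":0,"tz":-0.1,"yaw":0,"claw":2.5},{"tx":0,"ty":0,"tz":0,"yaw":0,"claw":2.5}])

```text
time_s: 7.3
position: [0.5948, -0.0436, 0.1211]
tool_rot: [[0.045, 0.999, -0.0], [0.999, -0.045, 0.001], [0.001, -0.0, -1.0]]
ft_force: [1.1, 3.2, -1.8]
grip_width: 0.0293
gripper_force: 40.1
```

Request:
servo_tool(steps=[{"tx":0,"ty":0,"tz":-0.2,"yaw":0,"claw":2.5},{"tx":0,"ty":0,"tz":-0.2,"yaw":0,"claw":2.5},{"tx":0,"ty":0,"tz":-0.1,"yaw":0,"claw":2.5},{"tx":0,"ty":0,"tz":0,"yaw":0,"claw":2.5}])

```text
time_s: 7.7
position: [0.5949, -0.0434, 0.1162]
tool_rot: [[0.045, 0.999, 0.0], [0.999, -0.045, 0.001], [0.001, 0.0, -1.0]]
ft_force: [1.1, 5.3, 0.1]
grip_width: 0.0291
gripper_force: 40.4
```

The jaw face is pushing in +y, so I'll ease over 1 mm and go on.

Request:
servo_tool(steps=[{"tx":0,"ty":0.1,"tz":0,"yaw":0,"claw":2.5},{"tx":0,"ty":0,"tz":-0.2,"yaw":0,"claw":2.5},{"tx":0,"ty":0,"tz":-0.2,"yaw":0,"claw":2.5},{"tx":0,"ty":0,"tz":0,"yaw":0,"claw":2.5}])

```text
time_s: 8.1
position: [0.5952, -0.0431, 0.1129]
tool_rot: [[0.045, 0.999, 0.001], [0.999, -0.045, -0.001], [-0.001, 0.001, -1.0]]
ft_force: [-0.1, 1.9, 4.2]
grip_width: 0.0293
gripper_force: 40.8
```

Resistance is felt with the wedge top about 45 mm above the mouth, so I'll release here and rise.

Request:
servo_tool(steps=[{"tx":0,"ty":0,"tz":0,"yaw":0,"claw":5.5},{"tx":0,"ty":0,"tz":0,"yaw":0,"claw":5.5},{"tx":0,"ty":0,"tz":0,"yaw":0,"claw":5.5},{"tx":0,"ty":0,"tz":0,"yaw":0,"claw":5.5},{"tx":0,"ty":0,"tz":1,"yaw":0,"claw":5.5},{"tx":0,"ty":0,"tz":3,"yaw":0,"claw":5.5},{"tx":0,"ty":0,"tz":4,"yaw":0,"claw":5.5},{"tx":0,"ty":0,"tz":2,"yaw":0,"claw":5.5},{"tx":0,"ty":0,"tz":0,"yaw":0,"claw":5.5}])

```text
time_s: 9.0
position: [0.5959, -0.0431, 0.2163]
tool_rot: [[0.045, 0.999, 0.007], [0.999, -0.045, -0.002], [-0.002, 0.007, -1.0]]
ft_force: [0.2, 0.1, -0.3]
grip_width: 0.0551
gripper_force: 0.0
```

Run:
```python
from h import *
s=env.observe(); print(s["time_s"],s["position"],s["ft_force"],s["grip_width"])
im,d,P=snap("wrist","w5"); hsv=cv2.cvtColor(im,cv2.COLOR_RGB2HSV); H,S,V=[hsv[...,i].astype(int) for i in range(3)]
M=(H<16)&(S>150)&(P[...,2]>.085)&(P[...,2]<.14)&(np.abs(P[...,0]-.594)<.04)&(np.abs(P[...,1]+.045)<.04)
p=P[M]; t=p[p[:,2]>np.percentile(p[:,2],98)-.004]; q=cv2.minAreaRect((t[:,:2]*1000).astype(np.float32)); print(len(t),t.mean(0),np.percentile(t[:,2],[5,95]),q)
f=p[p[:,2]<p[:,2].max()-.012]
print(np.polyfit(f[:,2],f[:,1],1), np.polyfit(t[:,1],t[:,2],1),np.polyfit(t[:,0],t[:,2],1))
for n in("scene","side"):
    im,d,P=snap(n,n+"1")
    x,y=(225,178) if n=="scene" else (445,160)
    M=np.zeros(d.shape,bool); M[y-30:y+30,x-18:x+22]=1
    M&=(d>0)&(P[...,2]>.075)&(P[...,2]<.095)
    p=P[M]; p=p[(abs(p[:,0]-.495)<.03)&(abs(p[:,1]+.29)<.03)]
    t=p[p[:,2]>np.percentile(p[:,2],90)-.004]; print(n,len(p),t.mean(0),p.min(0),p.max(0))
```

```text
9.0 [ 0.59587199 -0.04313457  0.21631451] [ 0.1662133   0.13209683 -0.26624745] 0.05505398842295075
142 [ 0.5982415  -0.04069904  0.12240895] [0.1203776  0.12372716] ((595.455078125, -44.07447814941406), (22.499778747558594, 28.927270889282227), 88.16265869140625)
[ 0.06800179 -0.04304889] [-0.05405024  0.12020915] [0.01086937 0.11590644]
scene 61 [ 0.49794147 -0.29002962  0.08846559] [ 0.48147552 -0.30459078  0.07530738] [ 0.51105869 -0.2792534   0.09200773]Traceback (most recent call last):
  File "<stdin>", line 14, in <module>
    return _quantile_unchecked(
        a, q, axis, out, overwrite_input, method, keepdims, weights)
    return _ureduce(a,
                    func=_quantile_ureduce_func,
    ...<5 lines>...
                    overwrite_input=overwrite_input,
                    method=method)
    r = func(a, **kwargs)
    result = _quantile(arr,
                       quantiles=q,
    ...<2 lines>...
                       out=out,
                       weights=wgt)
    slices_having_nans = np.isnan(arr[-1, ...])
                                  ~~~^^^^^^^^^
IndexError: index -1 is out of bounds for axis 0 with size 0
```

The wedge stands upright with its top at z 0.122, let go. Step 1 should be met. Now to the driver at about (0.496, -0.289).

Request:
servo_tool(steps=[{"tx":-0.6,"ty":-1.5,"tz":0,"yaw":0,"claw":5.5},{"tx":-1.4,"ty":-3.4,"tz":0,"yaw":0,"claw":5.5},{"tx":-1.6,"ty":-3.8,"tz":0,"yaw":0,"claw":5.5},{"tx":-1.6,"ty":-3.8,"tz":0,"yaw":0,"claw":5.5},{"tx":-1.6,"ty":-3.8,"tz":0,"yaw":0,"claw":5.5},{"tx":-1.6,"ty":-3.8,"tz":0,"yaw":0,"claw":5.5},{"tx":-1.2,"ty":-3,"tz":0,"yaw":0,"claw":5.5},{"tx":-0.4,"ty":-1.4,"tz":0,"yaw":0,"claw":5.5},{"tx":0,"ty":0,"tz":0,"yaw":0,"claw":5.5}])

```text
time_s: 10.05
position: [0.4938, -0.2896, 0.2115]
tool_rot: [[0.048, 0.999, -0.001], [0.999, -0.048, 0.001], [0.001, -0.001, -1.0]]
ft_force: [-0.0, 0.6, -0.2]
grip_width: 0.0553
gripper_force: 0.0
```

Run:
```python
from h import *
s=env.observe(); print(s["time_s"],s["position"],s["ft_force"],s["grip_width"])
im,d,P=snap("wrist","w6"); hsv=cv2.cvtColor(im,cv2.COLOR_RGB2HSV); H,S,V=[hsv[...,i].astype(int) for i in range(3)]
near=(d>0)&(abs(P[...,0]-.495)<.05)&(abs(P[...,1]+.288)<.05)
for lo,hi in((.08,.095),(.022,.03),(.004,.02)):
    M=near&(P[...,2]>lo)&(P[...,2]<hi)
    if lo<.01: continue
    p=P[M]; v,u=np.nonzero(M); (c,r)=cv2.minEnclosingCircle((p[:,:2]*1000).astype(np.float32)); print(lo,len(p),u.mean(),v.mean(),"mean",p.mean(0).round(4),"circ",c,r,p.min(0).round(4),p.max(0).round(4))
M=(H>100)&(H<125)&(S>130)&(P[...,2]<.012)&(d>0); p=P[M]; print("mat",cv2.minAreaRect((p[:,:2]*1000).astype(np.float32)))
```

```text
10.05 [ 0.49384379 -0.289592    0.21152864] [-0.00431486  0.56983717 -0.24388952] 0.055326938092913176
0.08 662 317.75075528700904 204.6631419939577 mean [ 0.4938 -0.2943  0.088 ] circ (493.6932678222656, -295.531982421875) 13.415501594543457 [ 0.4812 -0.3084  0.0803] [ 0.5069 -0.2824  0.0905]
0.022 554 317.89350180505414 181.8519855595668 mean [ 0.4943 -0.2879  0.0265] circ (493.84588623046875, -295.34503173828125) 21.886302947998047 [ 0.4726 -0.3098  0.0221] [ 0.5154 -0.2739  0.03  ]
mat ((503.42303466796875, -222.78903198242188), (306.2492370605469, 193.98524475097656), 59.773799896240234)
```

View pics/w6.png

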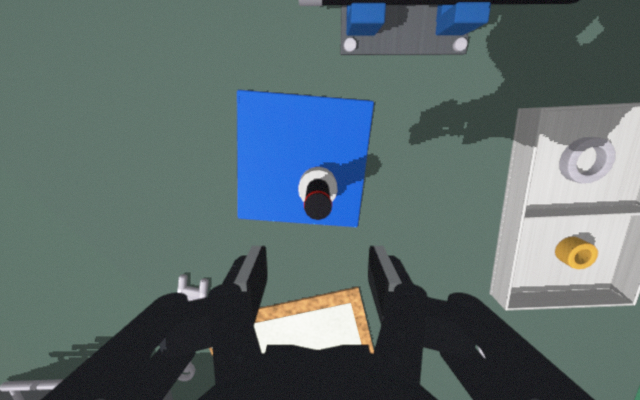

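The driver is at (0.494, -0.2955), seen at pixel (318,205), upright. Next: grip it just over the disc.

Request:
servo_tool(newtons=60, steps=[{"tx":0,"ty":-0.6,"tz":-2,"yaw":0,"claw":5.5},{"tx":0,"ty":0,"tz":-4,"yaw":0,"claw":5.5},{"tx":0,"ty":0,"tz":-4.5,"yaw":0,"claw":5.5},{"tx":0,"ty":0,"tz":-3.5,"yaw":0,"claw":5.5},{"tx":0,"ty":0,"tz":-1.5,"yaw":0,"claw":5.5},{"tx":0,"ty":0,"tz":-0.4,"yaw":0,"claw":5.5},{"tx":0,"ty":0,"tz":0,"yaw":0,"claw":2},{"tx":0,"ty":0,"tz":0,"yaw":0,"claw":2},{"tx":0,"ty":0,"tz":0,"yaw":0,"claw":2},{"tx":0,"ty":0,"tz":0,"yaw":0,"claw":2},{"tx":0,"ty":0,"tz":0,"yaw":0,"claw":2},{"tx":0,"ty":0,"tz":0,"yaw":0,"claw":2}])

```text
time_s: 11.3
position: [0.4954, -0.2938, 0.0546]
tool_rot: [[0.045, 0.999, 0.002], [0.999, -0.045, -0.001], [-0.001, 0.002, -1.0]]
ft_force: [0.3, 3.6, 6.4]
grip_width: 0.0248
gripper_force: 59.0
```

Request:
servo_tool(steps=[{"tx":0,"ty":0,"tz":1,"yaw":0,"claw":2},{"tx":0,"ty":0,"tz":3,"yaw":0,"claw":2},{"tx":0,"ty":0,"tz":4,"yaw":0,"claw":2},{"tx":0.4,"ty":1,"tz":4,"yaw":0,"claw":2},{"tx":1.2,"ty":3,"tz":2.3,"yaw":0,"claw":2},{"tx":1.5,"ty":3.8,"tz":0.5,"yaw":0,"claw":2},{"tx":1.5,"ty":3.8,"tz":0,"yaw":0,"claw":2},{"tx":1.5,"ty":3.8,"tz":0,"yaw":0,"claw":2},{"tx":1.5,"ty":3.8,"tz":0,"yaw":0,"claw":2},{"tx":1.3,"ty":3.2,"tz":0,"yaw":0,"claw":2},{"tx":0.9,"ty":2,"tz":0,"yaw":0,"claw":2},{"tx":0.3,"ty":0.7,"tz":0,"yaw":0,"claw":2},{"tx":0,"ty":0,"tz":0,"yaw":0,"claw":2},{"tx":0,"ty":0,"tz":0,"yaw":0,"claw":2}])

```text
time_s: 12.7
position: [0.5955, -0.0438, 0.2014]
tool_rot: [[0.046, 0.999, -0.0], [0.999, -0.046, -0.0], [-0.0, -0.0, -1.0]]
ft_force: [-0.2, -0.1, -3.8]
grip_width: 0.0252
gripper_force: 59.5
```

Run:
```python
from h import *
s=env.observe(); print(s["time_s"],s["position"],s["ft_force"],s["grip_width"])
im,d,P=snap("wrist","w7")
```

```text
12.7 [ 0.59546072 -0.043792    0.20138254] [-0.18390019 -0.12017889 -3.80236187] 0.025192732879936508
```

View pics/w7.png

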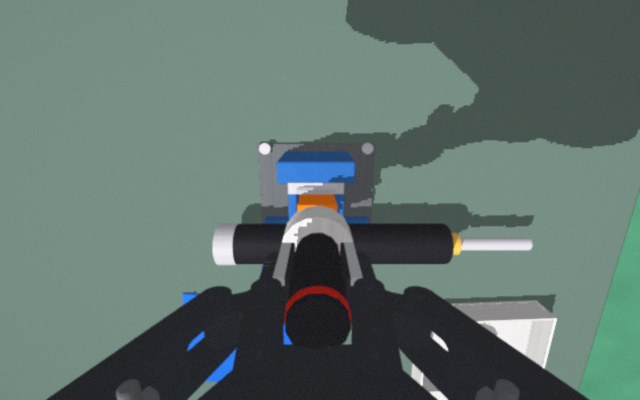

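The driver is held straight above the wedge (orange visible at (318,203)). Contact is expected at TCP z of about 0.173. I'll descend carefully.

Request:
servo_tool(steps=[{"tx":0,"ty":0,"tz":-1,"yaw":0,"claw":2},{"tx":0,"ty":0,"tz":-1,"yaw":0,"claw":2},{"tx":0,"ty":0,"tz":-0.4,"yaw":0,"claw":2},{"tx":0,"ty":0,"tz":-0.2,"yaw":0,"claw":2},{"tx":0,"ty":0,"tz":-0.2,"yaw":0,"claw":2}])

```text
time_s: 13.25
position: [0.5959, -0.043, 0.1732]
tool_rot: [[0.045, 0.999, -0.0], [0.999, -0.045, -0.0], [-0.0, -0.0, -1.0]]
ft_force: [-2.0, -0.3, 4.3]
grip_width: 0.0249
gripper_force: 60.3
```

Request:
servo_tool(steps=[{"tx":0,"ty":0,"tz":-0.2,"yaw":0,"claw":2},{"tx":0,"ty":0,"tz":-0.2,"yaw":0,"claw":2}])

```text
time_s: 13.45
position: [0.5962, -0.0431, 0.1706]
tool_rot: [[0.045, 0.999, 0.002], [0.999, -0.045, -0.001], [-0.001, 0.002, -1.0]]
ft_force: [-1.9, -0.4, 5.2]
grip_width: 0.0247
gripper_force: 60.3
```

Request:
servo_tool(steps=[{"tx":0,"ty":0,"tz":-0.2,"yaw":0,"claw":2},{"tx":0,"ty":0,"tz":-0.2,"yaw":0,"claw":2}])

```text
time_s: 13.65
position: [0.5966, -0.0433, 0.167]
tool_rot: [[0.045, 0.999, 0.004], [0.999, -0.045, -0.002], [-0.001, 0.004, -1.0]]
ft_force: [-1.0, -0.7, 8.0]
grip_width: 0.0248
gripper_force: 60.3
```

Request:
servo_tool(steps=[{"tx":0,"ty":0,"tz":-0.2,"yaw":0,"claw":2},{"tx":0,"ty":0,"tz":-0.2,"yaw":0,"claw":2}])

```text
time_s: 13.85
position: [0.5968, -0.0435, 0.1633]
tool_rot: [[0.045, 0.999, 0.004], [0.999, -0.045, -0.002], [-0.002, 0.004, -1.0]]
ft_force: [-0.8, -2.8, 7.4]
grip_width: 0.0249
gripper_force: 60.3
```

Request:
servo_tool(steps=[{"tx":0,"ty":0,"tz":-0.2,"yaw":0,"claw":2},{"tx":0,"ty":0,"tz":-0.2,"yaw":0,"claw":2}])

```text
time_s: 14.05
position: [0.597, -0.0438, 0.1594]
tool_rot: [[0.045, 0.999, 0.005], [0.999, -0.045, -0.003], [-0.002, 0.005, -1.0]]
ft_force: [-0.4, -3.0, 8.4]
grip_width: 0.0245
gripper_force: 60.3
```

Request:
servo_tool(steps=[{"tx":0,"ty":0,"tz":-0.2,"yaw":0,"claw":2},{"tx":0,"ty":0,"tz":-0.1,"yaw":0,"claw":2}])

```text
time_s: 14.25
position: [0.5971, -0.0439, 0.1564]
tool_rot: [[0.045, 0.999, 0.005], [0.999, -0.045, -0.003], [-0.003, 0.005, -1.0]]
ft_force: [-0.8, -4.7, 9.5]
grip_width: 0.0246
gripper_force: 60.4
```

Driven about 16 mm so far. I'll go on in 1 mm rows until it stops.

Request:
servo_tool(steps=[{"tx":0,"ty":0,"tz":-0.1,"yaw":0,"claw":2},{"tx":0,"ty":0,"tz":-0.1,"yaw":0,"claw":2}])

```text
time_s: 14.45
position: [0.5971, -0.044, 0.1546]
tool_rot: [[0.045, 0.999, 0.005], [0.999, -0.045, -0.003], [-0.003, 0.005, -1.0]]
ft_force: [-0.4, -4.1, 8.7]
grip_width: 0.0248
gripper_force: 60.4
```

Request:
servo_tool(steps=[{"tx":0,"ty":0,"tz":-0.1,"yaw":0,"claw":2},{"tx":0,"ty":0,"tz":-0.1,"yaw":0,"claw":2}])

```text
time_s: 14.65
position: [0.5973, -0.0441, 0.1543]
tool_rot: [[0.045, 0.999, 0.007], [0.999, -0.045, -0.004], [-0.003, 0.007, -1.0]]
ft_force: [-4.2, -2.5, 24.6]
grip_width: 0.0248
gripper_force: 62.4
```

It stopped hard at z 0.1543 with about 28 N on the wedge. I'll check that it holds still, without pushing further.

Request:
servo_tool(steps=[{"tx":0,"ty":0,"tz":0,"yaw":0,"claw":2},{"tx":0,"ty":0,"tz":0,"yaw":0,"claw":2}])

```text
time_s: 14.85
position: [0.5973, -0.0441, 0.1543]
tool_rot: [[0.045, 0.999, 0.007], [0.999, -0.045, -0.004], [-0.003, 0.007, -1.0]]
ft_force: [-3.2, -3.8, 19.4]
grip_width: 0.0244
gripper_force: 62.1
```

Run:
```python
from h import *
s=env.observe(); print(s["time_s"],s["position"],s["ft_force"])
im,d,P=snap("side","side2"); hsv=cv2.cvtColor(im,cv2.COLOR_RGB2HSV); H,S,V=[hsv[...,i].astype(int) for i in range(3)]
M=((H<8)|(H>172))&(S>120)&(P[...,2]>.068)&(abs(P[...,0]-.594)<.04)&(abs(P[...,1]+.07)<.03); p=P[M]; print("red now",len(p),p.mean(0),np.percentile(p[:,1],[5,95]))
```

```text
14.85 [ 0.59729482 -0.0440612   0.15428138] [-3.21258219 -3.77623423 19.39129755]
red now 51 [ 0.58566445 -0.07144803  0.07782746] [-0.08082555 -0.05270328]
```

The stop is confirmed: no motion under 20 N, wedge top about 26 mm above the mouth. Now I'll lift and carry the driver back to the mat.

Request:
servo_tool(steps=[{"tx":0,"ty":0,"tz":0.3,"yaw":0,"claw":2},{"tx":0,"ty":0,"tz":1,"yaw":0,"claw":2},{"tx":0,"ty":0,"tz":3,"yaw":0,"claw":2},{"tx":-0.5,"ty":-1.2,"tz":0.5,"yaw":0,"claw":2},{"tx":-1.5,"ty":-3,"tz":0,"yaw":0,"claw":2},{"tx":-1.9,"ty":-3.8,"tz":0,"yaw":0,"claw":2},{"tx":-1.9,"ty":-3.8,"tz":0,"yaw":0,"claw":2},{"tx":-1.9,"ty":-3.8,"tz":0,"yaw":0,"claw":2},{"tx":-1.9,"ty":-3.8,"tz":-1,"yaw":0,"claw":2},{"tx":-1.4,"ty":-2.6,"tz":-3,"yaw":0,"claw":2},{"tx":-0.5,"ty":-1,"tz":-3,"yaw":0,"claw":2},{"tx":0,"ty":0,"tz":-2,"yaw":0,"claw":2},{"tx":0,"ty":0,"tz":-1,"yaw":0,"claw":2},{"tx":0,"ty":0,"tz":0,"yaw":0,"claw":2},{"tx":0,"ty":0,"tz":0,"yaw":0,"claw":2}])

```text
time_s: 16.4
position: [0.4811, -0.273, 0.099]
tool_rot: [[0.045, 0.999, 0.001], [0.999, -0.045, -0.001], [-0.001, 0.001, -1.0]]
ft_force: [0.6, -1.0, -2.7]
grip_width: 0.0246
gripper_force: 59.7
```

Request:
servo_tool(steps=[{"tx":0,"ty":0,"tz":-1,"yaw":0,"claw":2},{"tx":0,"ty":0,"tz":-1.5,"yaw":0,"claw":2},{"tx":0,"ty":0,"tz":-1,"yaw":0,"claw":2},{"tx":0,"ty":0,"tz":-0.5,"yaw":0,"claw":2},{"tx":0,"ty":0,"tz":-0.2,"yaw":0,"claw":2},{"tx":0,"ty":0,"tz":-0.1,"yaw":0,"claw":2},{"tx":0,"ty":0,"tz":0,"yaw":0,"claw":2},{"tx":0,"ty":0,"tz":0,"yaw":0,"claw":2}])

```text
time_s: 17.2
position: [0.481, -0.273, 0.0557]
tool_rot: [[0.045, 0.999, 0.001], [0.999, -0.045, -0.001], [-0.0, 0.001, -1.0]]
ft_force: [0.4, -0.6, -3.2]
grip_width: 0.0246
gripper_force: 59.7
```

Request:
servo_tool(steps=[{"tx":0,"ty":0,"tz":-0.1,"yaw":0,"claw":2},{"tx":0,"ty":0,"tz":-0.1,"yaw":0,"claw":2},{"tx":0,"ty":0,"tz":0,"yaw":0,"claw":2}])

```text
time_s: 17.5
position: [0.481, -0.2731, 0.0546]
tool_rot: [[0.045, 0.999, 0.001], [0.999, -0.045, -0.001], [-0.001, 0.001, -1.0]]
ft_force: [-2.9, 2.5, 8.2]
grip_width: 0.0247
gripper_force: 61.2
```

It's standing on the mat. I'll open and rise.

Request:
servo_tool(steps=[{"tx":0,"ty":0,"tz":0,"yaw":0,"claw":3.5},{"tx":0,"ty":0,"tz":0,"yaw":0,"claw":5.5},{"tx":0,"ty":0,"tz":0,"yaw":0,"claw":5.5},{"tx":0,"ty":0,"tz":0,"yaw":0,"claw":5.5},{"tx":0,"ty":0,"tz":1,"yaw":0,"claw":5.5},{"tx":0,"ty":0,"tz":3,"yaw":0,"claw":5.5},{"tx":0,"ty":0,"tz":4,"yaw":0,"claw":5.5},{"tx":0,"ty":0,"tz":4,"yaw":0,"claw":5.5},{"tx":0,"ty":0,"tz":4,"yaw":0,"claw":5.5},{"tx":0,"ty":0,"tz":2,"yaw":0,"claw":5.5},{"tx":0,"ty":0,"tz":0,"yaw":0,"claw":5.5},{"tx":0,"ty":0,"tz":0,"yaw":0,"claw":5.5}])

```text
time_s: 18.7
position: [0.4806, -0.2727, 0.2333]
tool_rot: [[0.045, 0.999, -0.0], [0.999, -0.045, 0.0], [0.0, -0.0, -1.0]]
ft_force: [-0.4, 0.2, -0.8]
grip_width: 0.0546
gripper_force: 0.0
```

Run:
```python
from h import *
s=env.observe(); print(s["time_s"],s["position"],s["ft_force"],s["grip_width"])
im,d,P=snap("wrist","w8"); hsv=cv2.cvtColor(im,cv2.COLOR_RGB2HSV); H,S,V=[hsv[...,i].astype(int) for i in range(3)]
near=(d>0)&(abs(P[...,0]-.48)<.04)&(abs(P[...,1]+.273)<.04)
for lo,hi in((.08,.095),(.022,.03)):
    p=P[near&(P[...,2]>lo)&(P[...,2]<hi)]; print(lo,len(p),cv2.minEnclosingCircle((p[:,:2]*1000).astype(np.float32)))
for n in("side","scene","wrist"):
    im,d,P=(im,d,P) if n=="wrist" else snap(n,n+"3"); 
    if n=="wrist": im,d,P=load("w8")
    hsv=cv2.cvtColor(im,cv2.COLOR_RGB2HSV); H,S,V=[hsv[...,i].astype(int) for i in range(3)]
    p=P[(d>0)&(H<16)&(S>150)&(P[...,2]>.08)&(P[...,2]<.14)&(abs(P[...,0]-.595)<.03)&(abs(P[...,1]+.044)<.025)]
    if len(p)>5: print(n,"wedge",len(p),np.percentile(p[:,2],95),p.mean(0))
```

```text
18.7 [ 0.4805838  -0.27268941  0.23328224] [-0.42881775  0.2138612  -0.78136492] 0.054589444438801094
0.08 571 ((481.0337219238281, -274.68896484375), 13.288053512573242)
0.022 483 ((480.9845886230469, -274.7984619140625), 21.870412826538086)
side wedge 163 0.10590238256654874 [ 0.59368853 -0.04169504  0.09806426]
scene wedge 74 0.10585488538826696 [ 0.60218605 -0.04280135  0.09977097]
```

The driver is upright near the mat's centre and the wedge is home at z of about 0.105. Handing in.

```bash
python3 -c "
from rig import env
print(env.close_job())"
```

```text
the job is handed in; nothing more can be done
None
```

I drove the orange wedge with the driver until it stopped hard (about 24–28 N), stood the driver back upright near the mat's centre and handed the job in at about 19 s; jaw closure is inferred from that stop and the roughly 19 mm of wedge travel, and the hand-in gave no verdict.

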